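# Draw the ice maker's filter tray out with the pull hook

### The job

The ice maker's dust filter is due for cleaning: take the pull hook from its cradle, drop its tip into the hole in the filter tray's blue tab and draw the tray out until it clicks and comes up firm against its stop. Pull gently, and leave the drawing to the hook: the gripper must not touch the tray. Then unhook and lay the hook back in its cradle as you found it, leaving the tray clicked fully out and the jigger and the glass undisturbed.

Things in the scene. Friction and masses are not known exactly. Their poses are not given: they have to be found in the camera images.
- ice_maker: Fixed countertop ice maker, steel over a black plinth, 260 wide (y), 215 deep, 335 mm high. Origin on the worktop under the middle of its front face; x points into the machine, z up; the tray draws out along its -x from a slot in the plinth, 20 to 30 mm above the worktop.
- filter_tray: Loose light-grey filter frame (0.2 to 0.33 kg) in the slot, at first fully in: 180 long, 8 mm thick; fascia 158 wide, 6 thick, 15 to 41 mm above the worktop. Origin: middle of the fascia's back face, level with the frame's underside, 20 mm above the worktop; axes as the ice maker's. Friction 3 to 7 N, side play 1.5 mm. Its light tab bears at most 30 N from the hook.
- tab_hole (a point): Middle of the round hole at the top face of the tray's blue tab, 28 mm above the worktop. The tab is level, 8 mm thick, 50 mm wide, and reaches from 5 to 37 mm in front of the fascia's back face; the hole goes right through, is 15 mm in diameter with a 1.5 mm chamfer, and lies at (-21, 0, 8) mm in the filter_tray frame. 20 mm free below the tab.
- detent (a joint): Lift of a hidden spring roller on the tray, m: about 0.0015 while the tray slides, 0 once it has clicked into a groove, just as the tray meets its hard stop. A hidden limiter sets this stop anywhere from 50 to 85 mm out, different on each machine, so feel for it: a slight dip in the pull, then a hard rise. 10 N or more, held there a moment, shows that it is firm.
- pull_hook: Loose hook tool, 0.12 kg. Origin in the middle of its square wooden handle, 110 mm long (x), 22 wide and 22 mm high with flat sides; to +x a steel rod 8 mm thick runs level and bends straight down 120 mm from the origin. At first it lies level in the cradle, tip end down, x along the cradle's x, origin 45 mm above the worktop. Grip the handle across its middle, from above.
- hook_tip (a point): Lowest point of the hook's rounded 8 mm tip, at (120, 0, -26) mm in the pull_hook frame; the leg below the rod's underside is 22 mm long.
- cradle: Fixed dark wooden cradle: base 130 x 60 x 6 mm with two forks 82 mm apart along x, each 8 mm thick; the slots are 28 mm wide, their floors 34 mm and their flared tops 68 mm above the worktop. Origin under its middle on the worktop, x along the hook. The hook lies with its origin 45 mm above this origin, its tip at the +x end.
- jigger: Loose steel double-cone measure, 43 mm across, 84 mm high, standing; origin under its middle. Leave it alone.
- rocks_glass: Loose drinking glass, 80 mm across, 92 mm high, standing right of the ice maker; origin under its middle. Leave it alone.
Not all that is in view belongs to the job. What is shaped like the cradle but red is not meant.

How it is judged:
By the outcome, as a careful person would: the job done as asked, in the order asked, and still so for the second after the job is handed in, with the robot touching nothing.
It also fails if it takes over 72 s, if anything falls off the work surface, if the arm or the gripper's body presses on something with over 40 N, if the wrist force passes 120 N, or if a joint passes its speed limit or range.

### The arm

A 7-joint arm with a two-finger parallel gripper is mounted at the origin on a cart in front of the work surface, level with it; the furniture and walls round the work are solid. World frame = base frame: x ahead of the robot, y to its left, z up, the work surface at z = 0. Lengths are in mm, angles in rad, forces in N, time in s.
With the tool pointing down it reaches from about 425 to 975 mm from the base axis. Payload 16.7 kg.
Tool frame: the origin (TCP) lies midway between the tips of the shut fingers; the grasp point (between the pads) lies 19 mm behind it; z points along the fingers, y is the line along which they close (so a half turn about z gives the same grasp; the last joint's range is limited). The gripper opens to 85 mm and grips with 20 to 120 N. Pads are 22 mm wide; open, the fingers measure 114 mm over their backs; the gripper's body (76 mm by 85 mm) begins 54 mm behind the grasp point. The pads swing forward as they close: fully open they stand 13 mm farther back than shut.
Start: joints at [-1.478, 0.426, 0.074, 1.606, -0.034, 1.111, -0.067], TCP at [161.637, 655.324, 231.302] pointing down, gripper open.
Joint ranges: [-2.85, 2.85], [-0.5, 2.14], [-1.23, 1.37], [0.21, 2.46], [-1.02, 4.16], [0.16, 2.05], [-2.73, 2.73]. Speed limits (rad/s): [1.89, 1.89, 2.39, 2.39, 3.01, 3.01, 3.01].

### API

Orientations are given as [roll, pitch, yaw] about the fixed x, y, z axes, in that order (R = Rz(yaw) Ry(pitch) Rx(roll)).
In Python, from bench import * gives the robot as it stands.
- The arm moves only by the tool play_rows, never from a script. Its argument "series" is text: rows parted by semicolons, each of 6 numbers parted by spaces: the shift along the tool's x, y, z in mm, then the turn, a rotation vector about the tool's x, y, z in rad. A call has 1 to 8 rows; each row shifts and turns the commanded pose from where the row before left it, along the tool's axes as they then stand; what a row does not reach is not made up. A row lasts 1/12 s, in which the tool goes at most 41.7 mm and 7.16 degrees, less where a joint would pass 70% of its speed; a pose out of reach is approached as far as the arm can. A call with a gripper value outside its range is refused whole. "grip" is the finger opening in mm, from 0 to 85.4, set as the call begins (left out, the last holds). The fingers move at their own pace and stop on an object; the grip force is fixed at half the most. Time passes only in rows, so rows that do not move let the fingers close. It gives the time, the measured TCP pose, the force, the opening and the grip force at its end, in the units of the state.
- sense(): the state, without advancing time (a new reading comes with each control period).
- snapshot(name): name is "scene" or "top" or "wrist"; returns a dict with "img" (420x560x3 uint8, red, green, blue), "vertical_fov" (degrees; the focal length in pixels is half the picture's height over the tangent of half this angle, whatever the lens; pixels are square), "cx", "cy" (the principal point, pixels), "R" (3x3) and "t" (3): a world point X has camera coordinates R X + t. Camera axes: x right, y down, z forward; pixel columns grow to the right and rows downward; lengths in mm; the calibration is good to about 2 mm. A picture is of the moment at which its call begins. There is no depth.
- job_done(): hands the job in; it is judged then, once.
Trained networks look in the newest picture that a camera, given by its name, has taken for a name from the list of things; names that differ only in an ending like _2 or _b are one class to them, and where a whole thing is asked for, a point or a joint stands for the part that bears it (a point fixed in the world has none). Each returns a list of dicts, best first, with "conf" (0 to 1); they miss things now and then, are a little off and sometimes report something else, mostly with a low value. They report only what shows in the picture. A call takes as long as a camera call. They do not tell look-alikes from the thing itself.
- search_frame(camera, name): "centre" ([x, y, z] in mm, in world coordinates, good to about 4 mm: the middle of the surface that is visible of it).
The state is a dict: "clock": time; "q": joint angles; "qd": joint speeds; "effort": joint torques, N m; "ee_pos": TCP position; "orientation": TCP orientation; "wrist_force": force on the tool from outside, world axes, zero at the start; "torque": the same for the moment, N m; "opening": opening from 0.0 (shut) to 1.0 (fully open); "finger_force": force on a finger pad.
Only numpy, scipy, OpenCV 4.12 (cv2) and the standard library are available. Lean on these libraries where they do the work, as an engineer would, in place of code of your own. Each camera call takes 0.05 s, during which the arm holds its last target. There are 200 camera calls.

## Working session

There is one attempt and no reset: what is moved stays moved. The work goes in short steps, Python scripts to look and compute and a tool call to move; the robot and the scene stay as the last step left them, time stands still between calls to the robot, and variables do not carry over. Pictures are saved under pics/ and viewed, at most 12 in all, crops included, and the job is handed in when it is done.

Besides the shell and the picture viewer there is one more tool, called after "Call:" as a command line: name --argument value ..., lists and objects as JSON in quotes. play_rows: Moves the arm, as the interface text tells. Its arguments: {"type":"object","properties":{"series":{"type":"string"},"grip":{"type":"number"}},"required":["series"]}

```bash
ls; mkdir -p pics; python3 - <<'E'
from bench import *
import cv2
for n in ["scene","top","wrist"]:
    s=snapshot(n); cv2.imwrite(f"pics/{n}0.png",s["img"][:,:,::-1])
    print(n,s["vertical_fov"],s["R"],s["t"])
    for k in ["ice_maker","filter_tray","tab_hole","pull_hook","hook_tip","cradle","jigger","rocks_glass"]:
        print(k,[( [round(float(v)) for v in d["centre"]],round(d["conf"],2)) for d in search_frame(n,k)][:3])
print(sense())
E
```

```text
pics
scene 57.19809923303448 [[ 5.76998074e-01 -8.16745136e-01 -7.77844549e-04]
 [-3.75312399e-01 -2.64297233e-01 -8.88418581e-01]
 [ 7.25405973e-01  5.12907745e-01 -4.59033571e-01]] [-358.08046178  243.55544743  684.07681467]
ice_maker [([642, -230, 212], 0.81)]
filter_tray [([635, -190, 30], 0.66)]
tab_hole [([630, -187, 30], 0.92), ([420, 127, 54], 0.2)]
pull_hook [([421, 130, 59], 0.81)]
hook_tip [([418, 128, 59], 0.55)]
cradle [([419, -49, 15], 0.81), ([411, 319, 16], 0.81), ([408, 116, 11], 0.73)]
jigger [([608, 27, 39], 0.62)]
rocks_glass [([567, -413, 65], 0.84), ([611, 27, 44], 0.46)]
top 49.62287658960802 [[ 0.11466972 -0.99338999  0.00521467]
 [-0.97065509 -0.11315922 -0.21218788]
 [ 0.2113754   0.01926988 -0.97721498]] [ -92.94313425  574.10942696 1333.31412652]
ice_maker [([646, -185, 329], 0.68)]
filter_tray [([633, -180, 30], 0.82)]
tab_hole [([627, -183, 28], 0.82)]
pull_hook [([443, 147, 56], 0.57)]
hook_tip [([438, 142, 56], 0.57)]
cradle [([430, 339, 4], 0.95), ([432, -26, 7], 0.65), ([426, 140, 5], 0.6)]
jigger [([615, 28, 52], 0.51)]
rocks_glass [([597, -413, 36]
[... 326 characters left out ...]
ss []
{'clock': 1.35, 'q': array([-1.4784861 ,  0.42611166,  0.0739059 ,  1.60598748, -0.03408706,
        1.11081095, -0.06709241]), 'qd': array([-0.00048589,  0.00072072, -0.00094225, -0.00137527,  0.00184472,
        0.00050336,  0.00092009]), 'effort': array([-8.20218775e-04, -9.49535179e+01,  3.75710741e+00, -4.63870239e+01,
        1.90887367e-02,  2.98520652e-03, -4.13086286e-05]), 'ee_pos': array([161.65359701, 655.32311686, 231.29972129]), 'orientation': array([-3.14153305e+00, -1.32874885e-05,  2.89973295e+00]), 'wrist_force': array([-1.08752918, -0.47843944, -0.0034095 ]), 'torque': array([ 0.0081816 ,  0.04021075, -0.0130271 ]), 'finger_force': 0.0, 'opening': 0.9981557642915632}
```

View pictures.

View pics/scene0.png

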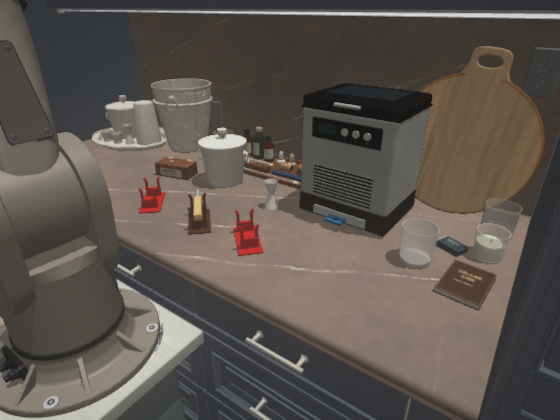

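View pics/top0.png

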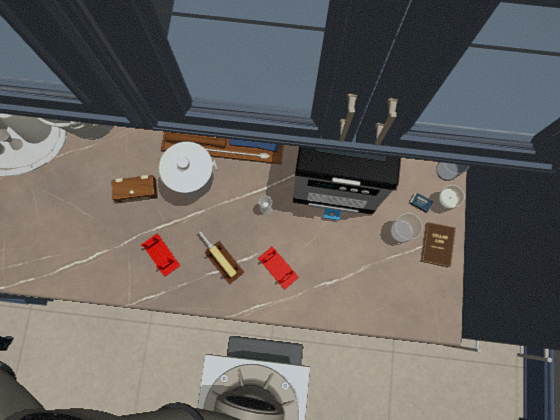

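```bash
cat > h.py <<'E'
from bench import *
import numpy as np, cv2
from scipy.spatial.transform import Rotation as Ro
def ray(s,u,v):
    f=s["img"].shape[0]/2/np.tan(np.radians(s["vertical_fov"]/2))
    R=np.array(s["R"]);t=np.array(s["t"])
    return -R.T@t, R.T@np.array([(u-s["cx"])/f,(v-s["cy"])/f,1])
def atz(s,u,v,z):
    c,d=ray(s,u,v); return c+d*(z-c[2])/d[2]
def proj(s,X):
    f=s["img"].shape[0]/2/np.tan(np.radians(s["vertical_fov"]/2))
    p=np.array(s["R"])@X+np.array(s["t"]); return f*p[0]/p[2]+s["cx"],f*p[1]/p[2]+s["cy"]
def meet(obs):  # obs: list of (snapshot,u,v)
    A=np.zeros((3,3));b=np.zeros(3)
    for s,u,v in obs:
        c,d=ray(s,u,v);d/=np.linalg.norm(d);P=np.eye(3)-np.outer(d,d);A+=P;b+=P@c
    return np.linalg.solve(A,b)
def rel(target,yaw,pos=None,ori=None):
    """tool-frame shift (before turning) and rotvec to reach a tool-down pose"""
    st=sense(); T=Ro.from_euler("xyz",st["orientation"] if ori is None else ori)
    G=Ro.from_euler("xyz",[np.pi,0,yaw])
    return T.inv().apply(np.array(target)-(st["ee_pos"] if pos is None else pos)).round(1),(T.inv()*G).as_rotvec().round(4)
E
python3 - <<'E'
from h import *
s=snapshot("wrist");st=sense()
T=Ro.from_euler("xyz",st["orientation"])
c,d=ray(s,s["cx"],s["cy"]);print("cam in tool",T.inv().apply(c-st["ee_pos"]),T.inv().apply(d),s["cx"],s["cy"])
s=snapshot("top")
a=atz(s,203,236,45);b=atz(s,236,277,45);print(a,b,np.arctan2(*(a-b)[1::-1]))
for w in [(430,125),(400,95)]: print(rel([*w,231],.78+np.pi))
big=cv2.resize(s["img"][180:320,130:360],None,fx=3.4,fy=3.4,interpolation=cv2.INTER_CUBIC)
cv2.imwrite("pics/topz.png",big[:,:,::-1])
E
```

```text
cam in tool [  80.98728124    1.16252445 -142.65862681] [-3.13109452e-01 -4.63621755e-04  9.49716935e-01] 279.33820659953295 210.98872993326358
[498.31817669 209.86557015  45.        ] [385.53506252  91.87950923  45.        ] 0.8079404523285966
(array([-3.876e+02, -4.506e+02,  3.000e-01]), array([-0.0000e+00, -1.0000e-04, -1.0218e+00]))
(array([-3.656e+02, -4.869e+02,  3.000e-01]), array([-0.0000e+00, -1.0000e-04, -1.0218e+00]))
```

View pics/topz.png

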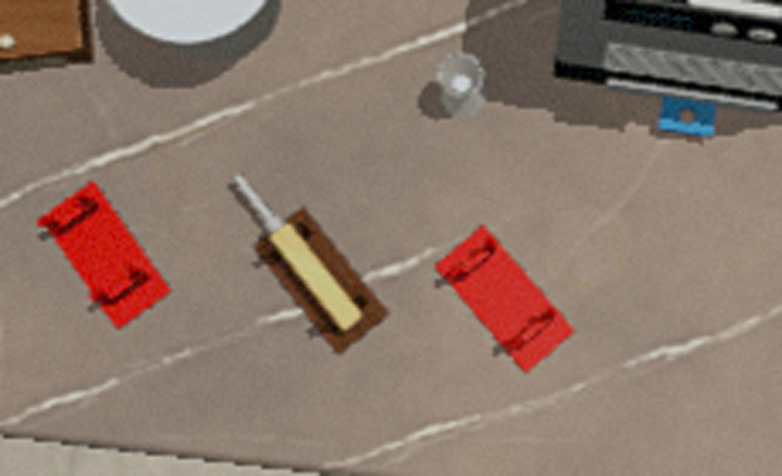

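Call:
play_rows --series "-24 -27.5 0 0 0 0;-24 -27.5 0 0 0 0;-24 -27.5 0 0 0 0;-24 -27.5 0 0 0 0;-24 -27.5 0 0 0 0;-24 -27.5 0 0 0 0;-24 -27.5 0 0 0 0;-24 -27.5 0 0 0 0"

```text
clock: 2.12
ee_pos: [295.9, 394.1, 231.5]
orientation: [3.141, -0.0, 2.9]
wrist_force: [0.8, 0.3, -0.2]
opening: 0.998
finger_force: 0.0
```

Call:
play_rows --series "-24 -27.5 0 0 0 0;-24 -27.5 0 0 0 0;-24 -27.5 0 0 0 0;-24 -27.5 0 0 0 0;-24 -27.5 0 0 0 0;-24 -27.5 0 0 0 0;-24 -27.5 0 0 0 0;-24 -27.5 0 0 0 0"

```text
clock: 2.78
ee_pos: [429.6, 134.4, 231.7]
orientation: [3.141, 0.0, 2.9]
wrist_force: [1.3, -0.2, -0.0]
opening: 1.003
finger_force: 0.0
```

Call:
play_rows --series "0 0 0 0 0 -0.12;0 0 0 0 0 -0.12;0 0 0 0 0 -0.12;0 0 0 0 0 -0.12;0 0 0 0 0 -0.12;0 0 0 0 0 -0.12;0 0 0 0 0 -0.12;0 0 0 0 0 -0.12"

```text
clock: 3.45
ee_pos: [429.1, 136.1, 231.5]
orientation: [-3.142, 0.0, -2.418]
wrist_force: [0.0, -0.7, 0.5]
opening: 1.002
finger_force: 0.0
```

```bash
python3 - <<'E'
from h import *
s=snapshot("wrist");st=sense();print(st["ee_pos"],st["orientation"],st["q"],st["wrist_force"],st["clock"])
cv2.imwrite("pics/w1.png",s["img"][:,:,::-1])
for k in ["pull_hook","hook_tip","cradle"]: print(k,search_frame("wrist",k))
E
```

```text
[429.07928743 136.18186398 231.43817326] [ 3.14154195e+00  2.72395805e-04 -2.40747341e+00] [-0.84503301  0.04057634  0.41053297  2.10676965 -0.01942555  0.99745559
  1.88064846] [ 0.52170796  0.09601408 -0.49567348] 3.5
pull_hook [{'centre': [432.0, 142.0, 54.2], 'conf': 0.62}]
hook_tip []
cradle [{'centre': [436.4, -29.5, 5.1], 'conf': 0.63}, {'centre': [424.5, 138.9, 4.0], 'conf': 0.62}, {'centre': [410.0, 312.0, 5.6], 'conf': 0.58}]
```

View pics/w1.png

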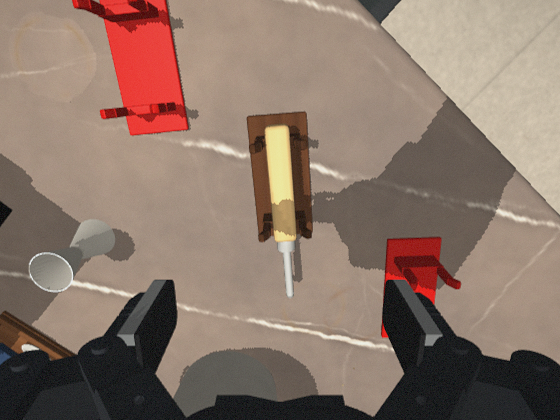

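```bash
cat >> h.py <<'E'
def handle(s,z=56):
    hsv=cv2.cvtColor(s["img"],cv2.COLOR_RGB2HSV)
    m=cv2.inRange(hsv,(15,60,90),(35,255,255))
    n,l,stt,c=cv2.connectedComponentsWithStats(m)
    return m,l,stt,c
E
python3 - <<'E'
from h import *
s=snapshot("wrist")
np.save("s1.npy",s,allow_pickle=True)
m,l,stt,c=handle(s)
i=1+np.argmax(stt[1:,4]);print(stt[i],c[i])
ys,xs=np.nonzero(l==i)
for r in range(ys.min(),ys.max()+1,8): print(r,xs[ys==r].min(),xs[ys==r].max(),end='; ')
P=np.array([atz(s,x,y,56)[:2] for x,y in zip(xs,ys)],np.float32)
(cx,cy),wh,a=cv2.minAreaRect(P);print(cx,cy,wh,a, P.mean(0))
# brown base at z=6
hsv=cv2.cvtColor(s["img"],cv2.COLOR_RGB2HSV)
print(hsv[180,258],hsv[130,255],hsv[290,291],hsv[270,288],hsv[60,200])
print("tip",atz(s,291,292,49))
E
```

```text
[ 264  124   34  118 2812] [280.42354196 181.55725462]
124 273 286; 132 264 288; 140 265 289; 148 265 289; 156 266 290; 164 267 291; 172 268 291; 180 269 292; 188 269 293; 196 270 293; 204 271 294; 212 272 294; 220 273 295; 228 274 296; 236 274 297; 428.26019287109375 138.37887573242188 (109.79566955566406, 22.164522171020508) 46.05393600463867 [426.2271  136.43973]
[ 12 154 111] [ 11 142 115] [ 25   7 222] [ 21   8 221] [ 14  61 179]
tip [507.58912734 221.06804101  49.        ]
```

```bash
python3 - <<'E'
from h import *
st=sense();print(st["orientation"],st["ee_pos"],st["clock"]); print(rel([428.3,138.4,130],.8038+np.pi))
E
```

```text
[ 3.14157014e+00  1.37287021e-04 -2.42783649e+00] [429.09561545 136.15345001 231.38604483] 3.7
(array([ -0.9,   2.2, 101.4]), array([ 0.    ,  0.0001, -0.09  ]))
```

Call:
play_rows --series "-0.9 2.2 0 0 0 -0.086;0 0 15 0 0 0;0 0 25 0 0 0;0 0 25 0 0 0;0 0 25 0 0 0;0 0 11 0 0 0;0 0 0 0 0 0;0 0 0 0 0 0"

```text
clock: 4.37
ee_pos: [428.2, 138.2, 130.3]
orientation: [-3.142, -0.001, -2.34]
wrist_force: [-0.1, -0.7, 0.5]
opening: 0.996
finger_force: 0.0
```

```bash
python3 - <<'E'
from h import *
s=snapshot("wrist");st=sense();print(st["ee_pos"],st["orientation"])
s1=np.load("s1.npy",allow_pickle=True).item()
m,l,stt,c=handle(s)
i=1+np.argmax(stt[1:,4]);print(stt[i],c[i])
ys,xs=np.nonzero(l==i)
for z in (50,53,56,59):
    P=np.array([atz(s,x,y,z)[:2] for x,y in zip(xs,ys)],np.float32)
    print(z,cv2.minAreaRect(P))
cv2.imwrite("pics/w2.png",s["img"][:,:,::-1])
print(rel([428.3,138.4,27],.8038+np.pi))
E
```

```text
[428.68826661 138.47645707 130.92562872] [-3.14135027e+00  2.55811366e-04 -2.33925118e+00]
[ 260  136   37  163 5466] [278.03421149 215.06073911]
50 ((429.6444091796875, 139.65484619140625), (112.88479614257812, 22.45846176147461), 45.89921188354492)
53 ((428.8719177246094, 138.8739776611328), (111.36637115478516, 22.156362533569336), 45.89921569824219)
56 ((428.09942626953125, 138.09317016601562), (109.84795379638672, 21.854270935058594), 45.89921569824219)
59 ((427.32696533203125, 137.31228637695312), (108.32953643798828, 21.552175521850586), 45.89921569824219)
(array([  0.4,   0.3, 103.9]), array([-0.0002,  0.0003, -0.0015]))
```

View pics/w2.png

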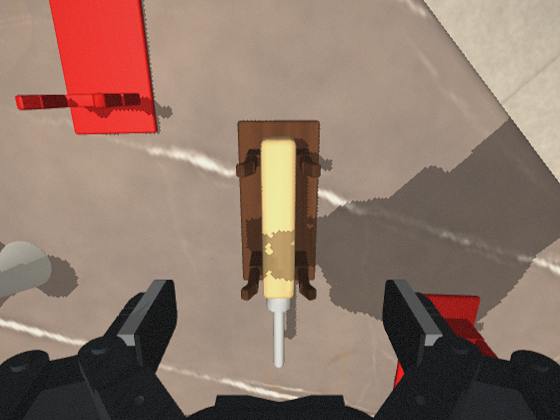

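Call:
play_rows --series "0 0 20 0 0 0;0 0 20 0 0 0;0 0 20 0 0 0;0 0 18 0 0 0;0 0 14 0 0 0;0 0 8 0 0 0;0 0 3 0 0 0;0 0 0 0 0 0"

```text
clock: 5.08
ee_pos: [428.6, 138.5, 27.6]
orientation: [-3.142, 0.0, -2.338]
wrist_force: [0.2, -0.5, -0.1]
opening: 0.998
finger_force: 0.0
```

Call:
play_rows --series "0 0 0 0 0 0;0 0 0 0 0 0;0 0 0 0 0 0;0 0 0 0 0 0;0 0 0 0 0 0;0 0 0 0 0 0;0 0 0 0 0 0;0 0 0 0 0 0" --grip 10

```text
clock: 5.75
ee_pos: [428.5, 138.6, 27.8]
orientation: [3.141, 0.001, -2.338]
wrist_force: [-2.7, -0.9, 12.5]
opening: 0.25
finger_force: 58.2
```

Call:
play_rows --series "0 0 -3 0 0 0;0 0 -8 0 0 0;0 0 -15 0 0 0;0 0 -20 0 0 0;0 0 -20 0 0 0;0 0 -20 0 0 0;0 0 -14 0 0 0;0 0 0 0 0 0"

```text
clock: 6.42
ee_pos: [429.5, 138.9, 130.1]
orientation: [-3.141, 0.004, -2.338]
wrist_force: [0.6, 1.0, -0.9]
opening: 0.251
finger_force: 58.7
```

```bash
python3 - <<'E'
from h import *
st=sense();print(st["ee_pos"],st["orientation"],st["wrist_force"],st["torque"],st["opening"],st["q"])
s=snapshot("wrist");cv2.imwrite("pics/w3.png",s["img"][:,:,::-1])
np.save("s3.npy",s,allow_pickle=True)
t=snapshot("top");
hsv=cv2.cvtColor(t["img"],cv2.COLOR_RGB2HSV)
big=cv2.resize(t["img"][185:235,285:400],None,fx=6,fy=6,interpolation=cv2.INTER_CUBIC)
m=cv2.inRange(hsv,(95,120,60),(115,255,255));n,l,q,c=cv2.connectedComponentsWithStats(m)
for i in range(1,n):
  if q[i,4]>15: print(q[i],c[i],atz(t,*c[i],28))
full=np.zeros((420+300,690,3),np.uint8);full[:420,:560]=s["img"];full[420:,:690]=big
cv2.imwrite("pics/c3.png",cv2.resize(full,None,fx=.83,fy=.83)[:,:,::-1])
print(search_frame("top","tab_hole"),search_frame("top","filter_tray"))
E
```

```text
[429.48170157 138.89158042 130.14341396] [-3.14085355  0.00394224 -2.33764644] [ 0.63142108  1.0312808  -0.8917505 ] [-0.041701   -0.03446634  0.00838866] 0.25050019257226125 [-0.82173274  0.19928356  0.411813    2.21061898 -0.11801249  0.74750156
  2.04395981]
[230 139  48  12 229] [254.44978166 144.40611354] [819.92130062  92.49367245  28.        ]
[423 199   9  11  30] [427.16666667 204.5       ] [ 683.32678386 -477.35995361   28.        ]
[324 208  16  12 136] [331.72058824 213.875     ] [ 617.85690662 -179.19051616   28.        ]
[{'centre': [628.4, -181.3, 28.8], 'conf': 0.84}] [{'centre': [631.3, -183.3, 31.0], 'conf': 0.55}]
```

View pics/c3.png

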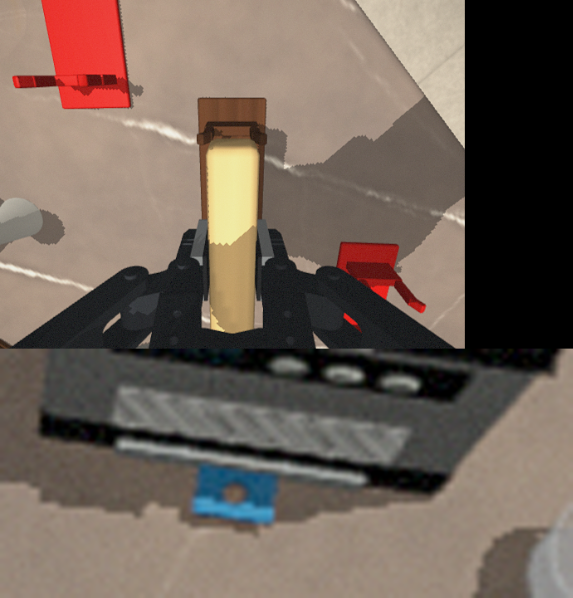

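Call:
play_rows --series "13 -25 -16 0 0 0;13 -25 -16 0 0 0;13 -25 -16 0 0 0;13 -25 -16 0 0 0;14 -26 -16 0 0 0;14 -26 -16 0 0 0;14 -26 -16 0 0 0;14 -26 -16 0 0 0"

```text
clock: 7.28
ee_pos: [500.0, -82.4, 255.2]
orientation: [3.141, -0.001, -2.338]
wrist_force: [1.4, -0.5, -2.0]
opening: 0.247
finger_force: 59.0
```

Call:
play_rows --series "0 0 0 0 0 0.12;0 0 0 0 0 0.12;0 0 0 0 0 0.12;0 0 0 0 0 0.12;0 0 0 0 0 0.12;0 0 0 0 0 0.12;0 0 0 0 0 0.12;0 0 0 0 0 0.0"

```text
clock: 7.95
ee_pos: [499.9, -80.9, 254.3]
orientation: [-3.141, -0.002, 3.099]
wrist_force: [-0.1, 1.1, -0.8]
opening: 0.245
finger_force: 59.0
```

```bash
cat >> h.py <<'E'
def blue(s):
    hsv=cv2.cvtColor(s["img"],cv2.COLOR_RGB2HSV)
    m=cv2.inRange(hsv,(95,110,50),(115,255,255));n,l,q,c=cv2.connectedComponentsWithStats(m)
    return l,q,c
E
python3 - <<'E'
from h import *
s=snapshot("wrist");st=sense();print(st["ee_pos"],st["orientation"],st["q"])
np.save("s4.npy",s,allow_pickle=True)
cv2.imwrite("pics/w4.png",s["img"][:,:,::-1])
l,q,c=blue(s)
for i in range(1,len(q)):
  if q[i,4]>40: print(q[i],c[i],atz(s,*c[i],28))
for k in ["tab_hole","filter_tray"]: print(search_frame("wrist",k))
E
```

```text
[499.98224251 -80.81889553 254.46415304] [-3.14084134e+00 -1.60201187e-03  3.10755413e+00] [-0.59229453  0.13815544  0.69659579  1.98003492 -0.10053711  1.05903014
  1.68585005]
[ 175  265   46   27 1047] [197.83094556 277.44508118] [ 616.39921784 -178.59765421   28.        ]
[377 402  13  12  63] [381.79365079 409.04761905] [819.63403023  40.70721796  28.        ]
[{'centre': [628.8, -192.6, 28.0], 'conf': 0.57}]
[{'centre': [631.9, -191.5, 30.8], 'conf': 0.92}]
```

View pics/w4.png

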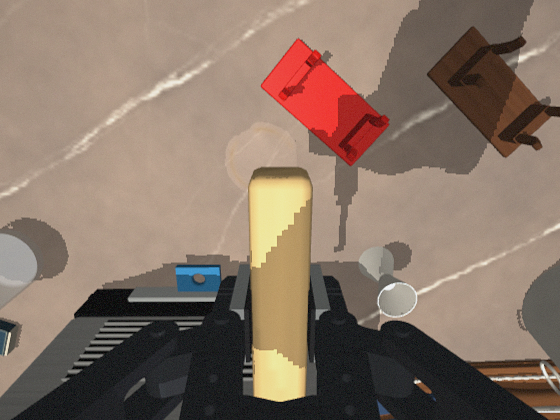

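Call:
play_rows --series "0 -15 0 0 0 0;0 -32 0 0 0 0;0 -32 0 0 0 0;0 -32 0 0 0 0;0 -32 0 0 0 0;0 -32 0 0 0 0;0 -15 0 0 0 0;0 0 0 0 0 0"

```text
clock: 8.77
ee_pos: [492.4, -274.7, 255.2]
orientation: [-3.14, -0.001, 3.105]
wrist_force: [-0.5, -0.9, -1.6]
opening: 0.246
finger_force: 59.1
```

```bash
cat > m.py <<'E'
from h import *
def tab(s):
    l,q,c=blue(s)
    i=[i for i in range(1,len(q)) if 300<q[i,4] and np.linalg.norm(atz(s,*c[i],28)[:2]-[617,-180])<60][0]
    x,y,w,h,_=q[i]; M=(l==i).astype(np.uint8)
    inv=1-M[y-2:y+h+2,x-2:x+w+2]; n,L,Q,C=cv2.connectedComponentsWithStats(inv,connectivity=4)
    holes=[(Q[j,4],Q[j,:4],C[j]+[x-2,y-2]) for j in range(1,n) if Q[j,0]>0 and Q[j,1]>0 and Q[j,4]>10]
    cnt=max(cv2.findContours(M,cv2.RETR_EXTERNAL,cv2.CHAIN_APPROX_NONE)[0],key=len)
    P=np.array([atz(s,*p[0],28)[:2] for p in cnt],np.float32)
    return holes,cv2.minAreaRect(P),M[y:y+h,x:x+w]
if __name__=="__main__":
    a=np.load("s4.npy",allow_pickle=True).item();b=snapshot("wrist");np.save("s5.npy",b,allow_pickle=True)
    st=sense();print(st["ee_pos"],st["orientation"])
    o=[]
    for s in (a,b):
        ho,r,M=tab(s);print(ho,r)
        print("\n".join("".join(".#"[v] for v in row) for row in M))
        for h in ho: print(atz(s,*h[2],28))
        if ho:
            h=max(ho,key=lambda h:h[0]);o.append((s,*h[2]))
    if len(o)==2: print(meet(o))
    cv2.imwrite("pics/w5.png",b["img"][:,:,::-1])
E
python3 m.py
```

```text
[ 492.7670259  -272.72326469  254.9836135 ] [-3.14077980e+00 -8.52510754e-04  3.10568059e+00]
[(np.int32(89), array([20, 11, 12,  9], dtype=int32), array([198.71910112, 277.97752809]))] ((617.3284912109375, -178.4597625732422), (50.5448112487793, 33.42758560180664), 87.51703643798828)
..###########################################.
..###########################################.
.############################################.
#############################################.
.############################################.
.############################################.
.############################################.
.############################################.
.############################################.
.###################.......##################.
.##################.........#################.
..################...........################.
..################............################
..################............################
..#################...........################
..#################...........################
..##################..........################
..#############
[... 1376 characters left out ...]
######...........#################..
.################...........#################..
.################..........##################..
.#################........###################..
.############################################..
.############################################..
#############################################..
.############################################..
#############################################..
.###########################################...
.###########################################...
.###########################################...
.###########################################...
[ 617.08720778 -179.96587472   28.        ]
[ 619.52727115 -178.88259625   23.558201  ]
```

```bash
python3 - <<'E'
from h import *
st=sense();print(st["ee_pos"],st["orientation"]); print(rel([499.3,-174.1,75],np.pi-.041))
E
```

```text
[ 492.7670259  -272.72326469  254.9836135 ] [-3.14077980e+00 -8.52510754e-04  3.10568059e+00]
(array([ -3.1,  98.9, 179.9]), array([-0.0008, -0.0009,  0.0051]))
```

Call:
play_rows --series "-3 24 20 0 0 0.005;0 25 25 0 0 0;0 25 25 0 0 0;0 25 25 0 0 0;0 0 25 0 0 0;0 0 25 0 0 0;0 0 20 0 0 0;0 0 15 0 0 0"

```text
clock: 9.48
ee_pos: [499.8, -170.3, 73.4]
orientation: [3.141, -0.002, 3.105]
wrist_force: [0.5, -0.3, -1.5]
opening: 0.249
finger_force: 59.1
```

```bash
python3 - <<'E'
from h import *
a=snapshot("scene");b=snapshot("top");st=sense();print(st["ee_pos"],st["orientation"],st["wrist_force"])
print(rel([499.3,-174.1,75],np.pi-.041))
T=Ro.from_euler("xyz",st["orientation"])
tip=st["ee_pos"]+T.apply([-120,0,8.8]);print("tip",tip)
rodend=st["ee_pos"]+T.apply([-124,0,-17.2]);hole=np.array([619.2,-179,28])
out=[]
for n,s,w in (("scene",a,(280,160,90,75)),("top",b,(295,185,90,75))):
    print(n,[np.round(proj(s,p),1) for p in (tip,rodend,hole)],search_frame(n,"hook_tip")[:1],search_frame(n,"tab_hole")[:1])
    x,y,W,H=w;im=cv2.resize(s["img"][y:y+H,x:x+W],None,fx=6.5,fy=6.5,interpolation=cv2.INTER_CUBIC)
    for p,c in ((tip,(255,0,0)),(hole,(0,255,0)),(rodend,(255,0,255))):
        u,v=proj(s,p);cv2.circle(im,(int((u-x+.5)*6.5),int((v-y+.5)*6.5)),3,c,1)
    out.append(im)
cv2.imwrite("pics/c6.png",cv2.resize(np.hstack(out),(800,333))[:,:,::-1])
E
```

```text
[ 499.08767622 -170.56339623   73.25438427] [ 3.14108681 -0.00401616  3.1041412 ] [ 0.27719844 -0.20920663 -0.72635444]
(array([-0.3, -3.5, -1.7]), array([ 0.0005, -0.004 ,  0.0035]))
tip [ 618.96741158 -175.05071288   63.9725181 ]
scene [array([333.7, 206.1]), array([335.1, 196.7]), array([334.2, 218.4])] [{'centre': [467.7, -174.7, 98.8], 'conf': 0.64}] [{'centre': [630.9, -195.9, 28.0], 'conf': 0.67}]
top [array([331.7, 210.8]), array([332.9, 207.6]), array([331.7, 213.5])] [] [{'centre': [632.6, -128.2, 41.2], 'conf': 0.5}]
```

View pics/c6.png

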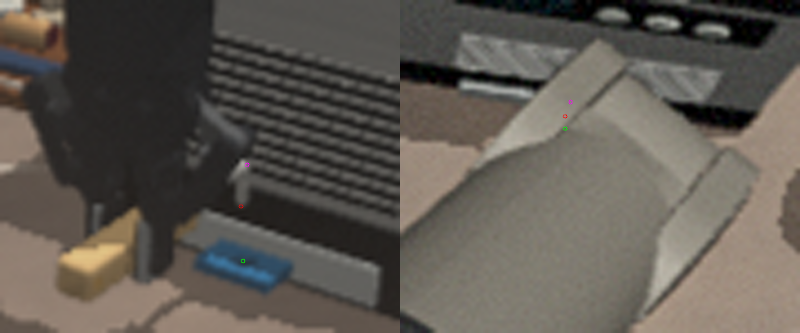

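Call:
play_rows --series "-0.3 -4.5 0 0 0 0.003;0 0 8 0 0 0;0 0 10 0 0 0;0 0 8 0 0 0;0 0 5 0 0 0;0 0 0 0 0 0;0 0 0 0 0 0"

```text
clock: 10.37
ee_pos: [500.2, -176.6, 43.8]
orientation: [-3.141, -0.001, 3.098]
wrist_force: [-0.6, 0.2, -0.8]
opening: 0.25
finger_force: 59.1
```

```bash
python3 - <<'E'
from h import *
a=snapshot("scene");st=sense();print(st["ee_pos"],st["orientation"],st["wrist_force"])
P=[sense()["ee_pos"]]
for _ in range(3): snapshot("scene");P.append(sense()["ee_pos"])
print(np.mean(P,0))
T=Ro.from_euler("xyz",st["orientation"])
tip=st["ee_pos"]+T.apply([-120,0,8.8]);print("tip",tip)
s=a;x,y,W,H=310,195,50,37
im=cv2.resize(s["img"][y:y+H,x:x+W],None,fx=16,fy=16,interpolation=cv2.INTER_CUBIC)
for p,c in ((tip,(255,0,0)),(np.array([619.2,-179,28]),(0,255,0))):
    u,v=proj(s,p);cv2.circle(im,(int((u-x+.5)*16),int((v-y+.5)*16)),4,c,1)
cv2.imwrite("pics/c7.png",im[:,:,::-1])
E
```

```text
[ 500.42627431 -176.6251263    44.20284305] [-3.14145623e+00 -4.52151522e-04  3.09749996e+00] [ 0.24853591  0.29116167 -1.22800212]
[ 500.61123271 -176.58538324   44.43759717]
tip [ 620.30560303 -181.91555869   35.34858585]
```

View pics/c7.png

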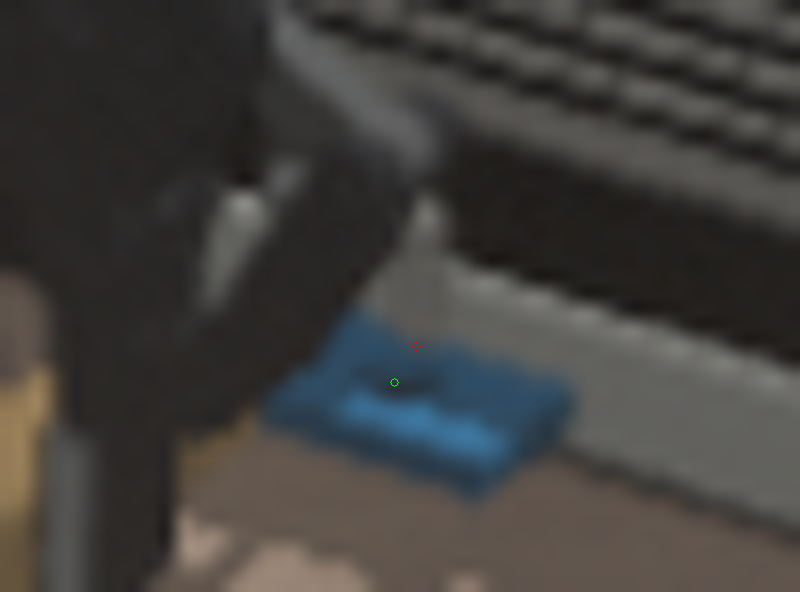

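Call:
play_rows --series "0.8 1.9 0 0 0 0;0 0 4 0 0 0;0 0 3 0 0 0;0 0 3 0 0 0;0 0 2 0 0 0;0 0 0 0 0 0"

```text
clock: 11.07
ee_pos: [499.5, -174.5, 31.8]
orientation: [-3.142, -0.001, 3.098]
wrist_force: [-0.7, -0.4, -0.9]
opening: 0.246
finger_force: 59.1
```

Call:
play_rows --series "0 0 3 0 0 0;0 0 3 0 0 0;0 0 3 0 0 0;0 0 0 0 0 0;0 0 0 0 0 0"

```text
clock: 11.48
ee_pos: [499.7, -174.5, 23.1]
orientation: [3.142, -0.0, 3.098]
wrist_force: [0.5, -0.6, -0.2]
opening: 0.246
finger_force: 59.1
```

```bash
python3 - <<'E'
from h import *
F=[];P=[]
for _ in range(4): snapshot("scene");st=sense();F.append(st["wrist_force"]);P.append(st["ee_pos"])
print(np.mean(F,0),np.mean(P,0),st["orientation"],st["torque"])
E
```

```text
[ 0.19032481 -0.24285036 -0.71609812] [ 499.83496593 -174.58681723   23.36646654] [-3.14151881e+00  1.72482895e-04  3.09772648e+00] [-0.0255324   0.07521346  0.00207339]
```

Call:
play_rows --series "1 0 0 0 0 0;2 0 0 0 0 0;2 0 0 0 0 0;2 0 0 0 0 0;2 0 0 0 0 0;2 0 0 0 0 0;2 0 0 0 0 0;2 0 0 0 0 0"

```text
clock: 12.35
ee_pos: [485.6, -173.9, 23.6]
orientation: [-3.141, 0.002, 3.098]
wrist_force: [6.0, -0.3, -4.5]
opening: 0.247
finger_force: 58.9
```

Call:
play_rows --series "2 0 0 0 0 0;2 0 0 0 0 0;2 0 0 0 0 0;2 0 0 0 0 0;2 0 0 0 0 0;2 0 0 0 0 0;2 0 0 0 0 0;2 0 0 0 0 0"

```text
clock: 13.02
ee_pos: [469.7, -173.3, 23.6]
orientation: [-3.141, 0.002, 3.098]
wrist_force: [5.2, 0.3, -3.0]
opening: 0.242
finger_force: 58.9
```

Call:
play_rows --series "2 0 0 0 0 0;2 0 0 0 0 0;2 0 0 0 0 0;2 0 0 0 0 0;2 0 0 0 0 0;2 0 0 0 0 0;2 0 0 0 0 0;1.5 0 0 0 0 0"

```text
clock: 13.68
ee_pos: [454.1, -172.6, 23.6]
orientation: [-3.141, 0.002, 3.098]
wrist_force: [5.7, -0.1, -3.8]
opening: 0.249
finger_force: 58.9
```

Call:
play_rows --series "0.7 0 0 0 0 0;0.7 0 0 0 0 0;0.7 0 0 0 0 0;0.7 0 0 0 0 0;0 0 0 0 0 0"

```text
clock: 14.1
ee_pos: [451.3, -172.5, 23.6]
orientation: [-3.141, 0.002, 3.098]
wrist_force: [4.8, -1.7, -3.3]
opening: 0.247
finger_force: 58.9
```

Call:
play_rows --series "0.7 0 0 0 0 0;0.7 0 0 0 0 0;0.6 0 0 0 0 0"

```text
clock: 14.35
ee_pos: [449.4, -172.4, 23.6]
orientation: [-3.141, 0.002, 3.098]
wrist_force: [5.2, -0.0, -3.6]
opening: 0.246
finger_force: 58.9
```

Call:
play_rows --series "0.7 0 0 0 0 0;0.7 0 0 0 0 0;0.6 0 0 0 0 0"

```text
clock: 14.6
ee_pos: [447.4, -172.3, 23.6]
orientation: [-3.141, 0.002, 3.098]
wrist_force: [6.1, -0.1, -3.8]
opening: 0.251
finger_force: 58.9
```

Call:
play_rows --series "0.8 0 0 0 0 0;0.8 0 0 0 0 0;0.8 0 0 0 0 0"

```text
clock: 14.85
ee_pos: [445.0, -172.2, 23.6]
orientation: [-3.141, 0.002, 3.098]
wrist_force: [5.3, -0.5, -3.7]
opening: 0.246
finger_force: 58.9
```

Call:
play_rows --series "0.8 0 0 0 0 0;0.8 0 0 0 0 0;0.8 0 0 0 0 0"

```text
clock: 15.1
ee_pos: [442.4, -172.1, 23.6]
orientation: [-3.141, 0.001, 3.098]
wrist_force: [4.2, -0.5, -3.2]
opening: 0.25
finger_force: 58.9
```

Call:
play_rows --series "0.6 0 0 0 0 0;0.6 0 0 0 0 0;0.6 0 0 0 0 0"

```text
clock: 15.35
ee_pos: [439.8, -171.9, 23.3]
orientation: [3.142, -0.0, 3.098]
wrist_force: [2.0, -0.3, -1.5]
opening: 0.244
finger_force: 59.0
```

Call:
play_rows --series "0.4 0 0 0 0 0;0.4 0 0 0 0 0;0 0 0 0 0 0"

```text
clock: 15.6
ee_pos: [439.3, -172.0, 23.4]
orientation: [-3.141, 0.0, 3.098]
wrist_force: [3.1, -1.3, -1.4]
opening: 0.247
finger_force: 59.1
```

Call:
play_rows --series "0.4 0 0 0 0 0;0.4 0 0 0 0 0;0 0 0 0 0 0"

```text
clock: 15.85
ee_pos: [439.2, -172.0, 23.5]
orientation: [-3.141, 0.001, 3.098]
wrist_force: [6.1, -1.1, -3.4]
opening: 0.249
finger_force: 59.0
```

Call:
play_rows --series "0.5 0 0 0 0 0;0.5 0 0 0 0 0;0.3 0 0 0 0 0;0 0 0 0 0 0"

```text
clock: 16.18
ee_pos: [439.0, -172.1, 23.8]
orientation: [-3.141, 0.003, 3.098]
wrist_force: [12.1, -1.0, -4.7]
opening: 0.244
finger_force: 58.9
```

Call:
play_rows --series "0.3 0 0 0 0 0;0.3 0 0 0 0 0;0 0 0 0 0 0;0 0 0 0 0 0;0 0 0 0 0 0;0 0 0 0 0 0;0 0 0 0 0 0;0 0 0 0 0 0"

```text
clock: 16.85
ee_pos: [439.0, -172.1, 23.9]
orientation: [-3.14, 0.004, 3.098]
wrist_force: [15.5, -0.3, -3.5]
opening: 0.25
finger_force: 58.8
```

Call:
play_rows --series "-1 0 0 0 0 0;-1 0 0 0 0 0;-1 0 0 0 0 0;-1 0 0 0 0 0;-1 0 0 0 0 0;-0.8 0 0 0 0 0;0 0 0 0 0 0;0 0 0 0 0 0"

```text
clock: 17.52
ee_pos: [442.1, -172.0, 23.2]
orientation: [3.142, -0.0, 3.098]
wrist_force: [0.9, 0.3, -0.2]
opening: 0.251
finger_force: 59.2
```

Free in the hole; lift out gently.

Call:
play_rows --series "0 0 -2 0 0 0;0 0 -3 0 0 0;0 0 -4 0 0 0;0 0 -4 0 0 0;0 0 -4 0 0 0"

```text
clock: 17.93
ee_pos: [442.3, -172.0, 40.9]
orientation: [-3.142, 0.0, 3.098]
wrist_force: [0.7, 0.8, -0.8]
opening: 0.243
finger_force: 59.2
```

Call:
play_rows --series "0 0 -5 0 0 0;0 0 -10 0 0 0;0 0 -20 0 0 0;0 0 -25 0 0 0;0 0 -25 0 0 0;0 0 -20 0 0 0;0 0 0 0 0 0;0 0 0 0 0 0"

```text
clock: 18.6
ee_pos: [442.9, -171.8, 146.5]
orientation: [3.141, 0.003, 3.098]
wrist_force: [-0.2, -0.1, -1.5]
opening: 0.245
finger_force: 59.3
```

```bash
python3 - <<'E'
from h import *
s=snapshot("scene")
print(search_frame("scene","tab_hole")[:2],search_frame("scene","filter_tray")[:1])
st=sense();print(st["ee_pos"],st["orientation"],st["q"],st["clock"])
print(rel([428.2,138.3,145],.8025+np.pi))
s=snapshot("wrist");m,l,stt,c=handle(s);i=1+np.argmax(stt[1:,4]);print(stt[i],c[i])
s3=np.load("s3.npy",allow_pickle=True).item();m,l,stt,c=handle(s3);i=1+np.argmax(stt[1:,4]);print(stt[i],c[i])
E
```

```text
[{'centre': [574.1, -185.8, 26.8], 'conf': 0.84}] [{'centre': [581.5, -187.8, 29.2], 'conf': 0.89}]
[ 441.80743123 -171.80725676  144.8019911 ] [ 3.14155041e+00 -1.04502441e-03  3.09786479e+00] [-0.41200911  0.25721118  0.752697    2.16203392 -0.24310306  0.80583763
  2.02135561] 18.75
(array([ 2.720e+01,  3.092e+02, -2.000e-01]), array([ 5.000e-04, -1.000e-03, -8.462e-01]))
[  247   166    66   236 13472] [279.66805226 279.54973278]
[  248   167    65   235 13542] [279.57642889 279.4230542 ]
```

Call:
play_rows --series "3 25 0 0 0 0;3 35 0 0 0 0;3 38 0 0 0 0;3 38 0 0 0 0;4 38 0 0 0 0;4 38 0 0 0 0;4 38 0 0 0 0;3 35 0 0 0 0"

```text
clock: 19.47
ee_pos: [426.8, 115.8, 144.8]
orientation: [-3.141, -0.001, 3.098]
wrist_force: [2.2, 0.3, -2.1]
opening: 0.247
finger_force: 59.2
```

Call:
play_rows --series "0 24 0 0 0 -0.046;0 0 0 0 0 -0.11;0 0 0 0 0 -0.12;0 0 0 0 0 -0.12;0 0 0 0 0 -0.12;0 0 0 0 0 -0.12;0 0 0 0 0 -0.12;0 0 0 0 0 -0.09"

```text
clock: 20.13
ee_pos: [428.9, 137.2, 144.7]
orientation: [3.142, -0.002, -2.332]
wrist_force: [-0.4, 0.1, -1.1]
opening: 0.248
finger_force: 59.3
```

```bash
python3 - <<'E'
from h import *
P=[];O=[]
for _ in range(4): snapshot("wrist");st=sense();P.append(st["ee_pos"]);O.append(st["orientation"][2])
print(np.mean(P,0),O)
print(rel([428.5,138.5,100],.8025+np.pi,np.mean(P,0),[np.pi,0,np.mean(O)]))
E
```

```text
[428.85786164 137.2618929  144.80451403] [np.float64(-2.3263492047759464), np.float64(-2.336823046924822), np.float64(-2.3415032626780885), np.float64(-2.34275946776739)]
(array([-0.6,  1.1, 44.8]), array([ 0.    , -0.    ,  0.0022]))
```

Call:
play_rows --series "-0.6 1.1 0 0 0 -0.003;0 0 15 0 0 0;0 0 22 0 0 0;0 0 20 0 0 0;0 0 15 0 0 0;0 0 8 0 0 0;0 0 0 0 0 0;0 0 0 0 0 0"

```text
clock: 21.0
ee_pos: [428.5, 139.0, 65.4]
orientation: [-3.142, -0.001, -2.337]
wrist_force: [0.2, 0.4, -0.6]
opening: 0.25
finger_force: 59.3
```

```bash
python3 - <<'E'
from h import *
P=[];F=[];O=[]
for _ in range(4): s=snapshot("wrist");st=sense();P.append(st["ee_pos"]);O.append(st["orientation"][2]);F.append(st["wrist_force"])
print(np.mean(P,0),O,np.mean(F,0),st["torque"])
cv2.imwrite("pics/w8.png",s["img"][:,:,::-1])
E
```

```text
[428.9456714  139.28137908  66.06249653] [np.float64(-2.3371450298975964), np.float64(-2.336926064598325), np.float64(-2.3367398710569516), np.float64(-2.3366404590527816)] [-0.53729404  0.40994923 -1.02483121] [ 0.01156961  0.05171158 -0.01356103]
```

View pics/w8.png

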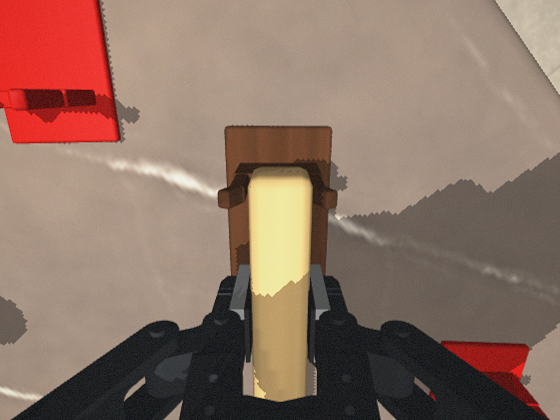

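Call:
play_rows --series "0 0 8 0 0 0;0 0 9 0 0 0;0 0 8 0 0 0;0 0 5 0 0 0;0 0 3 0 0 0;0 0 2 0 0 0;0 0 0 0 0 0;0 0 0 0 0 0"

```text
clock: 21.87
ee_pos: [428.5, 139.0, 30.3]
orientation: [-3.142, -0.0, -2.337]
wrist_force: [0.7, 0.6, -1.1]
opening: 0.244
finger_force: 59.3
```

Call:
play_rows --series "0 0 1 0 0 0;0 0 1 0 0 0;0 0 0.5 0 0 0;0 0 0 0 0 0"

```text
clock: 22.2
ee_pos: [428.6, 139.2, 27.9]
orientation: [-3.142, 0.0, -2.336]
wrist_force: [0.1, 0.1, -0.6]
opening: 0.246
finger_force: 59.5
```

Call:
play_rows --series "0 0 0.5 0 0 0;0 0 0.5 0 0 0;0 0 0 0 0 0"

```text
clock: 22.45
ee_pos: [428.6, 139.2, 27.7]
orientation: [3.141, 0.001, -2.337]
wrist_force: [-8.7, -2.4, 31.0]
opening: 0.247
finger_force: 63.9
```

Call:
play_rows --series "0 0 -0.6 0 0 0;0 0 0 0 0 0;0 0 0 0 0 0"

```text
clock: 22.7
ee_pos: [428.6, 139.1, 27.8]
orientation: [3.142, 0.0, -2.336]
wrist_force: [-3.0, -0.9, 13.6]
opening: 0.249
finger_force: 61.2
```

Call:
play_rows --series "0 0 -0.4 0 0 0;0 0 0 0 0 0"

```text
clock: 22.87
ee_pos: [428.5, 139.1, 27.8]
orientation: [-3.142, 0.0, -2.336]
wrist_force: [0.1, -0.6, -0.2]
opening: 0.251
finger_force: 59.5
```

Call:
play_rows --series "0 0 0 0 0 0;0 0 0 0 0 0;0 0 0 0 0 0;0 0 0 0 0 0;0 0 0 0 0 0;0 0 0 0 0 0;0 0 0 0 0 0;0 0 0 0 0 0" --grip 85

```text
clock: 23.53
ee_pos: [428.5, 139.1, 27.8]
orientation: [-3.142, -0.0, -2.336]
wrist_force: [-0.2, 0.2, 0.0]
opening: 0.994
finger_force: 0.0
```

Call:
play_rows --series "0 0 -5 0 0 0;0 0 -15 0 0 0;0 0 -20 0 0 0;0 0 -25 0 0 0;0 0 -25 0 0 0;0 0 -15 0 0 0;0 0 0 0 0 0;0 0 0 0 0 0"

```text
clock: 24.2
ee_pos: [428.8, 139.5, 133.7]
orientation: [-3.142, 0.002, -2.336]
wrist_force: [0.5, 0.6, 0.2]
opening: 0.994
finger_force: 0.0
```

```bash
python3 - <<'E'
from h import *
s=snapshot("wrist");st=sense();print(st["ee_pos"],st["opening"],st["clock"])
m,l,stt,c=handle(s);i=1+np.argmax(stt[1:,4]);ys,xs=np.nonzero(l==i)
for z in (53,56,59):
    print(z,cv2.minAreaRect(np.array([atz(s,x,y,z)[:2] for x,y in zip(xs,ys)],np.float32)))
t=snapshot("scene");l,q,c=blue(t)
print([ (q[i,4],atz(t,*c[i],28).round(1)) for i in range(1,len(q)) if q[i,4]>40])
for k in ("tab_hole","jigger","rocks_glass"): print(k,search_frame("scene",k)[:2])
W=np.zeros((420,1000,3),np.uint8);W[:,:560]=s["img"];W[:,560:]=t["img"][:,120:]
cv2.imwrite("pics/c9.png",cv2.resize(W,(800,336))[:,:,::-1])
E
```

```text
[428.33343749 139.20214742 132.89158143] 0.9944039974877305 24.25
53 ((428.1438293457031, 140.07701110839844), (111.78704071044922, 22.145978927612305), 45.94768524169922)
56 ((427.3983154296875, 139.30032348632812), (110.28424072265625, 21.848262786865234), 45.947689056396484)
59 ((426.6526184082031, 138.523681640625), (108.78146362304688, 21.550556182861328), 45.94767379760742)
[(np.int32(128), array([ 561.8, -178.8,   28. ]))]
tab_hole [{'centre': [577.2, -185.0, 26.6], 'conf': 0.73}]
jigger [{'centre': [607.4, 26.0, 42.8], 'conf': 0.75}]
rocks_glass [{'centre': [567.7, -407.2, 63.3], 'conf': 0.6}]
```

View pics/c9.png

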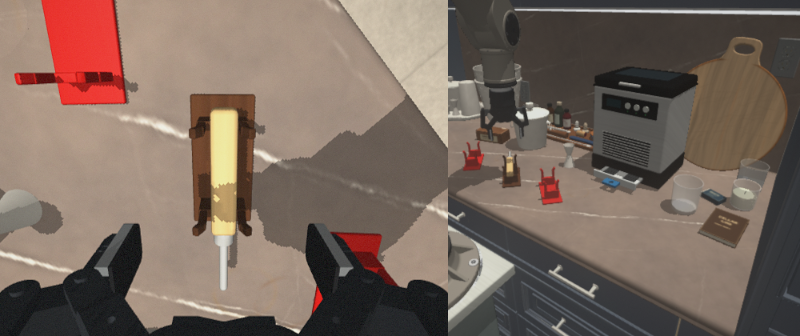

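The pictures show the hook lying in its cradle within about 1 mm of where it started. The tray is drawn out about 57 mm, and the jigger and glass stand where they were.

```bash
python3 -c "
from bench import *
print(job_done())"
```

```text
the job is handed in; nothing more can be done
None
```

The job is handed in: the tray is drawn out about 57 mm, where I felt the dip and held about 15 N firm at the stop, the hook is back in its cradle, and the jigger and glass show no movement.

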